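# Hang the graduated gauge on the sliding hook and draw it home

### The arm

A 7-joint arm with a two-finger parallel gripper is mounted at the origin on the work surface. World frame = base frame: x ahead of the robot, y to its left, z up, the work surface at z = 0. Lengths are in m, angles in degrees, forces in N, time in s.
With the tool pointing down it reaches from about 0.425 to 0.875 m from the base axis. Payload 4.7 kg.
Tool frame: the origin (TCP) lies midway between the tips of the shut fingers; the grasp point (between the pads) lies env.grip_point_offset behind it (env.grip_point_offset is the distance from the TCP to the grasp point, in m); z points along the fingers, y is the line along which they close (so a half turn about z gives the same grasp; the last joint's range is limited). The gripper opens to 87 mm and grips with 3 to 60 N. Pads are 19 mm wide; open, the fingers measure 117 mm over their backs; the gripper's body (75 mm by 190 mm) begins 51 mm behind the grasp point.
Start: joints at [-64.739, 18.392, -4.016, 83.108, 1.295, 78.541, -3.26], TCP at [0.269, 0.592, 0.223] pointing down, gripper open.
Joint ranges: [-163.93, 163.93], [-17.29, 119.83], [-79.2, 71.16], [3.27, 140.29], [-89.18, 269.18], [5.43, 117.66], [-154.24, 154.24]. Speed limits (degrees/s): [147.25, 147.25, 180, 180, 180, 180, 180].

### API

Orientations are given as [roll, pitch, yaw] about the fixed x, y, z axes, in that order (R = Rz(yaw) Ry(pitch) Rx(roll)).
In Python, from cell import env gives the robot as it stands.
- The arm moves only by the shell command python3 -m creep 'ROWS' [FORCE]. ROWS is a JSON object of lists of equal length, an entry for each row: "translation": the shift along the tool's x, y, z in units of 0.08 m (1.0 is 0.08 m), a list of three; "turn": the turn, a rotation vector about the tool's x, y, z in units of 180 degrees (1.0 is 180 degrees), a list of three; "grip": the opening, from 0 (shut) to 1 (fully open). In form: {"translation": [[x, y, z], ...], "turn": [[ax, ay, az], ...], "grip": [grip, ...]}. A call has 1 to 5 rows; each row shifts and turns the commanded pose from where the row before left it, along the tool's axes as they then stand; what a row does not reach is not made up. A row lasts 1/8 s, in which the tool goes at most 62.5 mm and 10.7 degrees, less where a joint would pass 70% of its speed; a pose out of reach is approached as far as the arm can. A call with a number of a shift or a turn outside -1 to 1 is refused whole. A call with a gripper value outside its range is refused whole. The fingers move at their own pace and stop on an object; FORCE is the grip in N (left out, the last holds). Time passes only in rows, so rows that do not move let the fingers close. It gives the time, the measured TCP pose, the force, the opening and the grip force at its end, in the units of the state.
- env.get_obs(): the state, without advancing time (a new reading comes with each control period).
- env.read_camera(name): name is "scene" or "top" or "wrist"; returns a dict with "frame" (400x640x3 uint8, red, green, blue), "z_map" (400x640 float32, m along the optical axis (not along the pixel's ray), 0 where there is no reading), "K" (3x3 intrinsics, pixels), "rvec" (rotation vector, rad) and "tvec" (3), from world to camera coordinates, as OpenCV has them. Camera axes: x right, y down, z forward; pixel columns grow to the right and rows downward; lengths in m; the calibration is good to about 2 mm. A picture is of the moment at which its call begins.
- env.sign_off(): hands the job in; it is judged then, once.
The state is a dict: "time_s": time; "qpos": joint angles; "joint_velocities": joint speeds; "effort": joint torques, N m; "tool_pos": TCP position; "tool_rot": TCP orientation; "force": force on the tool from outside, world axes, zero at the start; "wrist_torque": the same for the moment, N m; "grip_width": finger opening in m; "grasp_force": force on a finger pad.
Only numpy, scipy, OpenCV 4.12 (cv2) and the standard library are available. Lean on these libraries where they do the work, as an engineer would, in place of code of your own. Each camera call takes 0.05 s, during which the arm holds its last target. There are 200 camera calls.

### The job

Take the graduated metal gauge out of its bench rack and hang it by its eye on the hook of the storage post, with the graduated face pointing outward, away from the post. Then, with the gauge hanging on the hook, gently draw it down together with the stiff sliding hook until its foot is fully home on the floor of the slot in the post's base, and let go of it. Never force it or drop it, and leave the other things on the table alone.

Things in the scene. Friction and masses are not known exactly. Their poses are not given: they have to be found in the camera images.
- gauge_mid (a point): Centre (half-way up, 85 mm above its foot) of the gauge: upright flat aluminium plate 8 mm thick (x), 50 mm wide (y), 170 mm tall (z), about 0.18 kg. +x points straight out of the graduated face, z up the plate. That face has dark tick marks and a dark cursor bar 36 mm wide, 8 mm high, 5 mm proud, centred 13 mm below this point; the back is plain.
- gauge_eye (a point): Centre of the gauge's rectangular eye, a hole through the plate on its centre line, 15 mm above gauge_mid, 18 mm wide (y) and 24 mm high (z). Same axes as gauge_mid. Above the eye's upper edge are 58 mm of plain plate, to be gripped from above by its two side edges, 50 mm apart.
- gauge_front (a point): Point 44 mm straight out along +x from gauge_mid, in front of the graduated face (same axes); it tells which way that face points.
- slot (a point): Centre of the floor of the foot slot in the storage post's base, 12 mm above the table, slot 13 mm (x) by 56 mm (y), walls 14 mm high, outside 25 by 64 mm. Post's axes: +x outward, the way the hook points, roughly away from the robot; z up. A gauge that is home has its foot on this floor. The post is fixed to the table and should take no more than 25 N.
- post_top (a point): Top centre of the post's fixed wooden upright (18 mm by 34 mm wide), 172 mm above slot and 30 mm behind it (-x). A steel slider block, 34 mm wide, 22 mm high, 8 mm deep, rides on its outward face and carries the hook at its mid-height. It moves only up and down, stiffly (about 6 N of friction), and stays where it is left.
- hook_home (a point): Fixed point 108 mm above slot, where the hook's shank centre line lies when the gauge on it is home (the slider's stop is 6 mm lower). At the start the shank is 12 to 56 mm above this point, different each time and not measured: see it or feel for it. Shank 8 mm thick, level; it runs on the centre line from 13 mm behind this point (-x) to the upturned tip.
- rack_mid (a point): Centre of the slot floor, 10 mm above the table, of the fixed wooden bench rack in which the gauge stands at first. Base 75 by 100 mm; slot 11 mm (x) by 56 mm (y), 25 mm deep, walls 51 by 72 mm outside. The gauge's graduated face points along this point's +x, which may look in any direction.
- tape: Roll of tape, cardboard ring 90 mm across, 24 mm high, origin under its centre. Bystander.
- offcut: Wooden offcut 90 x 45 x 28 mm, origin under its centre. Bystander.
- driver: Screwdriver lying on the table. Bystander.
- glue: Glue bottle 54 mm across, 130 mm high, origin under its centre. Bystander.
- gauge: The whole gauge; same axes as gauge_mid, origin at the centre of its foot, 85 mm lower.
- post: The whole storage post with its hook: same axes as slot, origin on the table 30 mm behind it (-x). The hook's upturned tip is round, 8 mm across, centred 19 mm outward (+x) of slot, its top 15 mm above the shank's centre line. The gauge hangs straight above the slot, between slider block (its face 13 mm behind the slot's centre) and tip.
There are look-alikes about, which are no part of the job. What is shaped like the post but blue is not meant. There is more than one size of the gauge; the job needs the smaller.

How it is judged:
By the outcome, as a careful person would: the job done as asked, in the order asked, and still so for the second after the job is handed in, with the robot touching nothing.
It also fails if it takes over 67 s, if anything falls off the work surface, if the arm or the gripper's body presses on something with over 40 N, if the wrist force passes 120 N, or if a joint passes its speed limit or range.

## Working session

There is one attempt and no reset: what is moved stays moved. The work goes in short steps, Python scripts to look and compute and a shell command to move; the robot and the scene stay as the last step left them, time stands still between calls to the robot, and variables do not carry over. Pictures are saved under pics/ and viewed, at most 10 in all, crops included, and the job is handed in when it is done.

```bash
mkdir -p pics; cat > h.py <<'E'
import numpy as np, cv2, pickle
from cell import env
def shot(n,tag):
    c=env.read_camera(n); pickle.dump(c,open(f'pics/{tag}.pkl','wb')); cv2.imwrite(f'pics/{tag}.png',c['frame'][:,:,::-1]); return c
def load(tag): return pickle.load(open(f'pics/{tag}.pkl','rb'))
def pt(c,u,v,z=None):
    "world point from pixel; depth map or plane z"
    R=cv2.Rodrigues(np.array(c['rvec'],float))[0]; t=np.array(c['tvec'],float).ravel()
    r=np.linalg.inv(c['K'])@[u,v,1]; o=-R.T@t
    if z is None:
        d=c['z_map'][int(round(v)),int(round(u))]; return o+R.T@(r*d)
    w=R.T@r; return o+w*(z-o[2])/w[2]
def cloud(c):
    R=cv2.Rodrigues(np.array(c['rvec'],float))[0]; t=np.array(c['tvec'],float).ravel()
    v,u=np.mgrid[:400,:640]; d=c['z_map']; p=np.stack([u,v,np.ones_like(u)],-1)@np.linalg.inv(c['K']).T*d[...,None]
    w=(p-t)@R; w[d==0]=np.nan; return w
def tri(c1,p1,c2,p2):
    P=[c['K']@np.c_[cv2.Rodrigues(np.array(c['rvec'],float))[0],np.array(c['tvec'],float).ravel()] for c in(c1,c2)]
    X=cv2.triangulatePoints(P[0],P[1],np.array(p1,float),np.array(p2,float)); return (X[:3]/X[3]).ravel()
E
python3 - <<'E'
from h import *
import cv2
a=shot('scene','s0');b=shot('top','t0');w=shot('wrist','w0')
print(env.grip_point_offset,env.get_obs())
for c in(a,b,w):
    R=cv2.Rodrigues(np.array(c['rvec'],float))[0];print(-R.T@np.array(c['tvec'],float).ravel(),R[2],c['K'][0,0])
cv2.imwrite('pics/both0.png',cv2.resize(np.vstack([a['frame'],b['frame']])[:,:,::-1],(480,600),interpolation=cv2.INTER_AREA))
E
```

```text
0.0187 {'time_s': 0.15, 'qpos': array([-64.73654974,  18.42993463,  -4.0154288 ,  83.15860693,
         1.29667281,  78.54272851,  -3.25830245]), 'joint_velocities': array([-0.01116136, -0.13793451,  0.01143482, -0.16763823, -0.01944682,
       -0.17881278,  0.11485249]), 'effort': array([ 7.57882954e-04, -4.91795933e+01, -4.04052436e-01, -3.12880719e+01,
       -6.38474640e-02,  4.03915113e-02,  1.15180542e-04]), 'tool_pos': array([0.26896916, 0.59126934, 0.22170772]), 'tool_rot': array([-1.79914042e+02,  6.81609421e-03,  1.55547877e+02]), 'force': array([-0.42326679, -0.67409346,  0.24309181]), 'wrist_torque': array([-0.03975755, -0.01808437, -0.0177765 ]), 'grasp_force': 0.0, 'grip_width': 0.08688709021675482}
[0.99247272 0.86720491 1.11567179] [-0.33124515 -0.61927479 -0.71188158] 490.4563855986218
[0.43683385 0.0127319  1.32371388] [ 0.08417476 -0.00321883 -0.99644581] 474.1041382429761
[0.20543588 0.62088889 0.38428229] [ 0.23102402 -0.10622351 -0.96713208] 345.76462079810153
```

View pics/s0.png

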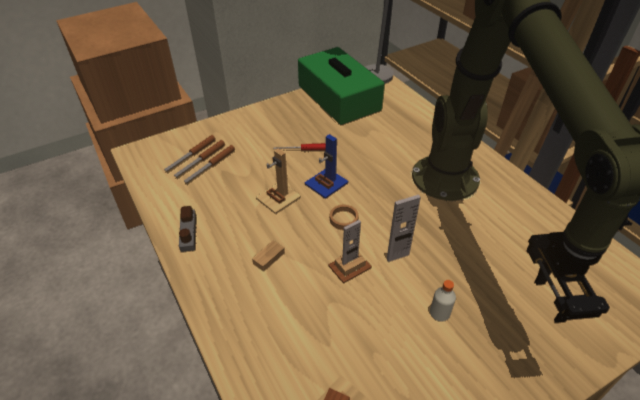

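View pics/t0.png

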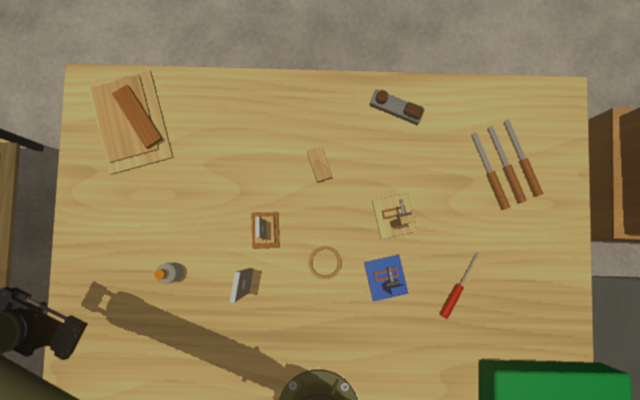

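Gauge candidates: the small gauge standing in the wooden rack (scene 351,243; top 263,228), and a bigger one standing free (scene 403,228; top 244,285). The small one in the rack fits. Post candidates: wooden (scene 279,177; top 395,215) and blue (scene 328,165; top 386,278). The wooden one fits. I'll confirm both in one enlarged crop.

```bash
python3 - <<'E'
from h import *
a=load('s0');b=load('t0')
f=lambda c,x,y,w,h,s:cv2.resize(c['frame'][y:y+h,x:x+w],None,fx=s,fy=s,interpolation=cv2.INTER_CUBIC)
A=f(a,310,180,80,60*5//3,5);A2=f(a,250,130,80,60*5//3,5)
B=f(b,225,195,80,50,5);B2=f(b,360,185,80,50,5)
im=np.vstack([np.hstack([f(a,325,210,65,70,6)[:350,:390],f(a,252,140,65,70,6)[:420,:390][:350]]),np.hstack([f(b,238,205,65,40,6),f(b,365,190,65,40,6)])])
print(im.shape);cv2.imwrite('pics/c0.png',im[:,:,::-1])
for n,c in(('s',a),('t',b)):
    w=cloud(c)
    for nm,p in dict(s=dict(g=(351,228),rk=(351,265),post=(279,155)),t=dict(g=(260,228),post=(405,212),base=(380,200)))[n].items(): print(n,nm,pt(c,*p).round(3))
E
```

```text
(590, 780, 3)
s g [0.494 0.166 0.176]
s rk [0.496 0.179 0.038]
s post [ 0.522 -0.189  0.182]
t g [0.484 0.155 0.154]
t post [ 0.543 -0.226  0.027]
t base [ 0.576 -0.159  0.014]
```

View pics/c0.png

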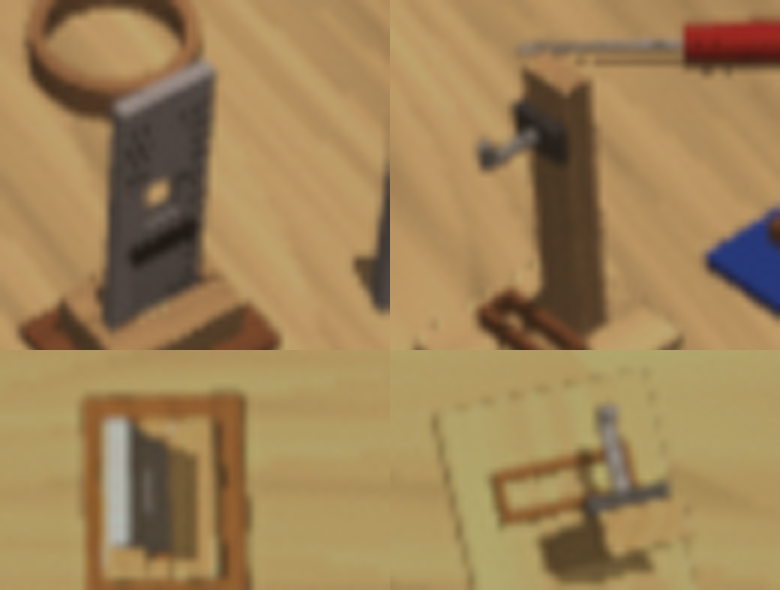

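The crop shows the small gauge upright in its rack with ticks, eye (156,193) and cursor bar (162,242), and the graduated face towards +y. The wooden post has its hook (tip 490,155) pointing about +x with yaw about 10°. Next I'll measure both from the depth maps in two views.

```bash
python3 - <<'E'
from h import *
for tag in('s0','t0'):
    c=load(tag); w=cloud(c); F=c['frame'].astype(int)
    def rep(n,m):
        P=w[m]; 
        if len(P)<6: print(tag,n,len(P)); return
        r=cv2.minAreaRect(P[:,:2].astype(np.float32)); print(tag,n,len(P),'rect',np.round(r[0],4),np.round(r[1],4),round(r[2],1),'z',np.percentile(P[:,2],[2,50,98]).round(4))
    def box(x,y,d,z0,z1): 
        with np.errstate(invalid='ignore'): return (abs(w[...,0]-x)<d)&(abs(w[...,1]-y)<d)&(w[...,2]>z0)&(w[...,2]<z1)
    rep('gauge>0.05',box(.495,.165,.05,.05,.25)); rep('gaugetop',box(.495,.165,.05,.165,.25)); rep('gauge .15+',box(.495,.165,.05,.15,.25))
    rep('rackwall',box(.495,.165,.07,.028,.045)); rep('rackbase',box(.495,.165,.08,.006,.016))
    rep('posttop',box(.53,-.19,.06,.177,.25)); rep('post .1+',box(.53,-.19,.07,.1,.25)); rep('postbase',box(.55,-.18,.1,.007,.02)); rep('slotwalls',box(.55,-.18,.07,.02,.032))
    m=box(.495,.165,.05,.06,.16)
    P=w[m]; q=P-P.mean(0); print('plane n',np.linalg.svd(q,full_matrices=False)[2][2].round(3),P.mean(0).round(4))
E
```

```text
s0 gauge>0.05 553 rect [0.4869 0.1623] [0.0538 0.0174] 4.1 z [0.0533 0.1236 0.1806]
s0 gaugetop 106 rect [0.487  0.1603] [0.052  0.0124] 6.0 z [0.1657 0.1762 0.1829]
s0 gauge .15+ 168 rect [0.4869 0.1603] [0.0519 0.0134] 4.1 z [0.1504 0.1704 0.1825]
s0 rackwall 296 rect [0.4856 0.1595] [0.0752 0.0551] 2.2 z [0.0288 0.0343 0.0429]
s0 rackbase 290 rect [0.4836 0.1802] [0.1564 0.1308] 79.3 z [0.0062 0.0101 0.0149]
s0 posttop 60 rect [ 0.5151 -0.1993] [0.0231 0.0395] 15.0 z [0.1779 0.1838 0.1887]
s0 post .1+ 318 rect [ 0.5343 -0.1947] [0.0628 0.0426] 15.0 z [0.1026 0.1556 0.1866]
s0 postbase 519 rect [ 0.5453 -0.1999] [0.1288 0.1216] 15.3 z [0.0075 0.0121 0.019 ]
s0 slotwalls 126 rect [ 0.543  -0.1935] [0.0507 0.0652] 40.2 z [0.0201 0.0255 0.0308]
plane n [ 0.026 -1.    -0.014] [0.4892 0.1633 0.1117]
t0 gauge>0.05 181 rect [0.4868 0.1576] [0.0502 0.0078] 2.0 z [0.0644 0.1555 0.1846]
t0 gaugetop 81 rect [0.486  0.1578] [0.0485 0.0072] 2.4 z [0.1709 0.181  0.1848]
t0 gauge .15+ 103 rect [0.486  0.1578] [0.0485 0.0074] 2.1 z [0.151  0.1795 0.1847]
t0 rackwall 309 rect [0.4866 0.1582] [0.0711 0.05  ] 2.0 z [0.0312 0.0368 0.0438]
t0 rackbase 594 rect [0.4952 0.1647] [0.1582 0.157 ] 89.4 z [0.0061 0.0104 0.0151]
t0 posttop 111 rect [ 0.5145 -0.2023] [0.0177 0.0348] 13.8 z [0.1804 0.1857 0.1908]
t0 post .1+ 249 rect [ 0.5348 -0.1969] [0.0601 0.0355] 13.9 z [0.1076 0.1669 0.1897]
t0 postbase 1163 rect [ 0.5505 -0.1815] [0.1981 0.1966] 0.2 z [0.0072 0.0138 0.0187]
t0 slotwalls 112 rect [ 0.5317 -0.194 ] [0.0981 0.0747] 21.3 z [0.0201 0.0272 0.0315]
plane n [ 0.051 -0.999 -0.001] [0.4868 0.1548 0.1129]
```

```bash
python3 -m creep '{"translation":[[0,0,-0.5],[0,0,-0.5],[0,0,0],[0,0,0],[0,0,0]],"turn":[[0,0,0.05],[0,0,0.05],[0,0,0.05],[0,0,0.05],[0,0,0.05]],"grip":[1,1,1,1,1]}' 30; python3 -m creep '{"translation":[[0,0,0],[0,0,0],[0,0,0]],"turn":[[0,0,0.05],[0,0,0.053],[0,0,0]],"grip":[1,1,1]}'
cat >> h.py <<'E'
from scipy.spatial.transform import Rotation as Ro
def to(pos,yaw=None):
    o=env.get_obs(); R=Ro.from_euler('xyz',o['tool_rot'],degrees=True)
    print('t',round(o['time_s'],2),'pos',o['tool_pos'].round(4),'rot',o['tool_rot'].round(2),'F',o['force'].round(1),'w',round(o['grip_width'],4),'g',round(o['grasp_force'],1))
    print('units',(R.inv().apply(np.array(pos)-o['tool_pos'])/.08).round(3),'turn',None if yaw is None else ((R.inv()*Ro.from_euler('xyz',[180,0,yaw],degrees=True)).as_rotvec()/np.pi).round(4))
E
python3 - <<'E'
from h import *
for p in((405,205),(410,198),(440,290)): print(pt(load('s0'),*p).round(3))
to([.4865,.1585,.30],92)
E
```

```text
time_s: 0.78
tool_pos: [0.269, 0.5915, 0.3022]
tool_rot: [-180.0, 0.0, 110.3]
force: [0.5, -0.1, 1.0]
grip_width: 0.0871
grasp_force: 0.0
time_s: 1.15
tool_pos: [0.269, 0.5916, 0.3022]
tool_rot: [-180.0, 0.0, 92.1]
force: [-0.2, 0.5, 0.8]
grip_width: 0.0868
grasp_force: 0.0
[0.357 0.204 0.223]
[0.338 0.199 0.234]
[0.376 0.396 0.099]
t 1.15 pos [0.269  0.5916 0.3022] rot [-1.7999e+02  4.0000e-02  9.2110e+01] F [-0.2  0.5  0.8] w 0.0868 g 0.0
units [-5.51   2.517  0.03 ] turn [-0.      0.0002  0.0006]
```

```bash
python3 -m creep '{"translation":[[-0.55,0.25,0],[-0.55,0.25,0],[-0.55,0.25,0],[-0.55,0.25,0],[-0.55,0.25,0]],"turn":[[0,0,0],[0,0,0],[0,0,0],[0,0,0],[0,0,0]],"grip":[1,1,1,1,1]}' ; python3 -m creep '{"translation":[[-0.55,0.25,0],[-0.55,0.25,0],[-0.55,0.25,0],[-0.55,0.25,0],[0,0,0]],"turn":[[0,0,0],[0,0,0],[0,0,0],[0,0,0],[0,0,0]],"grip":[1,1,1,1,1]}'
python3 - <<'E'
from h import *
for tag in('s0','t0'):
    w=cloud(load(tag))
    with np.errstate(invalid='ignore'): m=(abs(w[...,0]-.34)<.07)&(abs(w[...,1]-.21)<.08)&(w[...,2]>.2)
    r=cv2.minAreaRect(w[m][:,:2].astype(np.float32)); print(r,cv2.boxPoints(r).round(3).tolist(),w[m][:,2].max())
to([.4865,.1585,.30],92)
shot('wrist','w1')
E
```

```text
time_s: 1.78
tool_pos: [0.3773, 0.3738, 0.3026]
tool_rot: [180.0, -0.0, 92.2]
force: [0.8, -0.2, -0.3]
grip_width: 0.087
grasp_force: 0.0
time_s: 2.4
tool_pos: [0.4648, 0.1976, 0.303]
tool_rot: [179.9, 0.0, 91.7]
force: [0.2, 0.8, 1.2]
grip_width: 0.087
grasp_force: 0.0
((0.347147673368454, 0.2010669857263565), (0.01653435081243515, 0.07190526276826859), 82.38587951660156) [[0.3100000023841858, 0.1979999989271164], [0.38199999928474426, 0.18799999356269836], [0.3840000033378601, 0.20399999618530273], [0.31299999356269836, 0.21400000154972076]] 0.23815963825787265
((0.34678593277931213, 0.1978243589401245), (0.011934620328247547, 0.06930200755596161), 81.9204330444336) [[0.31200000643730164, 0.19699999690055847], [0.3799999952316284, 0.18700000643730164], [0.38199999928474426, 0.19900000095367432], [0.31299999356269836, 0.20900000631809235]] 0.2407823392998657
t 2.4 pos [0.4648 0.1976 0.303 ] rot [1.7993e+02 4.0000e-02 9.1720e+01] F [0.2 0.8 1.2] w 0.087 g 0.0
units [-0.497  0.257  0.038] turn [ 0.0004  0.0002 -0.0016]
```

View pics/w1.png

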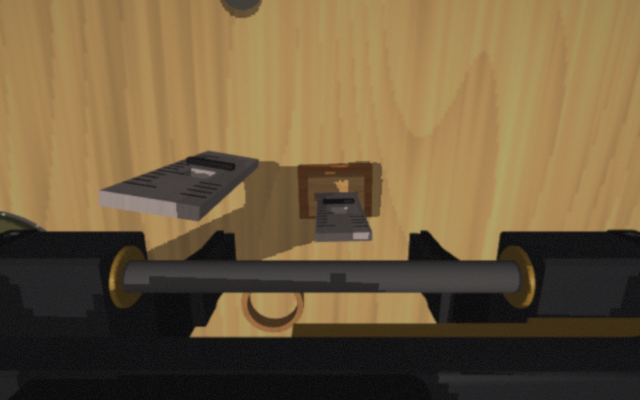

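The wrist view shows the small gauge in its rack (top edge 318–370, 237) and the large gauge on the left (100–258, 152–220), close to where the gripper body will end. I'll compare positions from the wrist depth and move over the gauge.

```bash
python3 -m creep '{"translation":[[-0.25,0.125,0],[-0.245,0.13,0],[0,0,0],[0,0,0]],"turn":[[0,0,0],[0,0,0],[0,0,0],[0,0,0]],"grip":[1,1,1,1]}'
python3 - <<'E'
from h import *
shot('wrist','w2')
for tag in('w1','w2'):
  w=cloud(load(tag))
  for n,x,y,d,z in(('big',.347,.2,.06,.2),('big top',.347,.2,.06,.23),('small',.4865,.1585,.04,.15),('smalltop',.4865,.1585,.04,.174),('rackw',.4865,.1585,.05,.03)):
    with np.errstate(invalid='ignore'): m=(abs(w[...,0]-x)<d)&(abs(w[...,1]-y)<d)&(w[...,2]>z)&(w[...,2]<(.25 if z>.1 else .045))
    P=w[m]
    if len(P)>5:
        r=cv2.minAreaRect(P[:,:2].astype(np.float32)); print(tag,n,len(P),np.round(r[0],4),np.round(r[1],4),round(r[2],1),'xmax',P[:,0].max().round(4),'z',P[:,2].max().round(4))
to([.4865,.1585,.30],92)
E
```

```text
time_s: 2.95
tool_pos: [0.4838, 0.1654, 0.3024]
tool_rot: [-180.0, -0.0, 92.2]
force: [-0.6, -0.2, 1.1]
grip_width: 0.0867
grasp_force: 0.0
w1 big 3107 [0.3448 0.1997] [0.0126 0.0699] 82.0 xmax 0.3802 z 0.2374
w1 big top 1787 [0.3447 0.1994] [0.012  0.0698] 81.9 xmax 0.3798 z 0.2374
w1 small 1090 [0.4846 0.1598] [0.05   0.0094] 3.1 xmax 0.5094 z 0.1825
w1 smalltop 632 [0.4846 0.1598] [0.05   0.0093] 3.9 xmax 0.5094 z 0.1825
w1 rackw 1258 [0.4833 0.1601] [0.0714 0.0507] 3.2 xmax 0.52 z 0.0449
w2 big 2958 [0.3447 0.1996] [0.0123 0.0708] 82.2 xmax 0.3802 z 0.2374
w2 big top 1915 [0.3446 0.1994] [0.0118 0.0708] 82.1 xmax 0.3799 z 0.2374
w2 small 977 [0.4846 0.1601] [0.0497 0.009 ] 2.5 xmax 0.5096 z 0.1824
w2 smalltop 642 [0.4847 0.1599] [0.0497 0.0085] 2.7 xmax 0.5096 z 0.1824
w2 rackw 1236 [0.4834 0.1601] [0.0716 0.0505] 3.3 xmax 0.5204 z 0.0446
t 3.0 pos [0.4838 0.1653 0.3024] rot [-1.7997e+02 -4.0000e-02  9.2200e+01] F [-0.4  0.9 -0.3] w 0.087 g 0.0
units [-0.087  0.03   0.03 ] turn [-0.0002 -0.0002  0.0011]
```

```bash
python3 -m creep '{"translation":[[-0.072,0.008,0],[0,0,0.4],[0,0,0.4],[0,0,0.2],[0,0,0]],"turn":[[0,0,-0.002],[0,0,0],[0,0,0],[0,0,0],[0,0,0]],"grip":[1,1,1,1,1]}'; python3 -m creep '{"translation":[[0,0,0.3],[0,0,0.3],[0,0,0.2],[0,0,0.16],[0,0,0]],"turn":[[0,0,0],[0,0,0],[0,0,0],[0,0,0],[0,0,0]],"grip":[1,1,1,1,1]}'
python3 - <<'E'
from h import *
to([.4847,.1595,.145],92.6)
E
```

```text
time_s: 3.62
tool_pos: [0.4849, 0.1576, 0.2219]
tool_rot: [-179.9, 0.0, 92.4]
force: [-0.6, 0.6, -0.2]
grip_width: 0.087
grasp_force: 0.0
time_s: 4.25
tool_pos: [0.4852, 0.1576, 0.1454]
tool_rot: [-180.0, 0.0, 92.4]
force: [0.6, 0.6, -0.5]
grip_width: 0.087
grasp_force: 0.0
t 4.25 pos [0.4852 0.1576 0.1454] rot [-1.7995e+02  3.0000e-02  9.2370e+01] F [ 0.6  0.6 -0.5] w 0.087 g 0.0
units [ 0.024 -0.006  0.005] turn [-0.0003  0.0001 -0.0013]
```

```bash
python3 -m creep '{"translation":[[0.024,-0.006,0],[0,0,0],[0,0,0],[0,0,0],[0,0,0]],"turn":[[0,0,-0.001],[0,0,0],[0,0,0],[0,0,0],[0,0,0]],"grip":[0.7,0.45,0.45,0.45,0.45]}' 20; python3 -m creep '{"translation":[[0,0,0],[0,0,0],[0,0,0],[0,0,0],[0,0,0]],"turn":[[0,0,0],[0,0,0],[0,0,0],[0,0,0],[0,0,0]],"grip":[0.4,0.4,0.4,0.4,0.4]}' 20
```

```text
time_s: 4.88
tool_pos: [0.485, 0.1596, 0.1459]
tool_rot: [180.0, -0.0, 92.5]
force: [0.1, -0.0, -0.2]
grip_width: 0.05
grasp_force: 20.0
time_s: 5.5
tool_pos: [0.485, 0.1596, 0.1459]
tool_rot: [180.0, -0.0, 92.5]
force: [-0.2, -0.4, 1.6]
grip_width: 0.0495
grasp_force: 20.0
```

```bash
python3 -m creep '{"translation":[[0,0,-0.1],[0,0,-0.2],[0,0,-0.3],[0,0,-0.3],[0,0,-0.3]],"turn":[[0,0,0],[0,0,0],[0,0,0],[0,0,0],[0,0,0]],"grip":[0.4,0.4,0.4,0.4,0.4]}' 30; python3 -m creep '{"translation":[[0,0,-0.3],[0,0,-0.3],[0,0,-0.1],[0,0,0],[0,0,0]],"turn":[[0,0,0],[0,0,0],[0,0,0],[0,0,0],[0,0,0]],"grip":[0.4,0.4,0.4,0.4,0.4]}'
python3 - <<'E'
from h import *
th=np.radians(14); ex=np.array([np.cos(th),np.sin(th)]); ey=np.array([-ex[1],ex[0]])
s=np.array([.5147,-.2010])+.03*ex; print('slot',s)
for tag in('s0','t0'):
    w=cloud(load(tag)); q=w[...,:2]-s; a=q@ex; b=q@ey; z=w[...,2]
    with np.errstate(invalid='ignore'):
        for n,m in(('shank',(a>-.010)&(a<.012)&(abs(b)<.006)&(z>.09)),('tip',(a>.014)&(a<.03)&(abs(b)<.01)&(z>.09)),('slider',(a>-.023)&(a<-.010)&(abs(b)<.02)&(z>.09)),('walls',(a>-.018)&(a<.018)&(abs(b)<.04)&(z>.019)&(z<.032))):
            P=np.c_[a[m],b[m],z[m]]; print(tag,n,len(P),P.mean(0).round(4) if len(P) else '',np.percentile(P,[3,97],0).round(4).tolist() if len(P) else '')
to([.602,-.179,.286],14)
E
```

```text
time_s: 6.12
tool_pos: [0.485, 0.1595, 0.2436]
tool_rot: [180.0, -0.0, 92.5]
force: [0.7, 0.2, -1.3]
grip_width: 0.0493
grasp_force: 30.0
time_s: 6.75
tool_pos: [0.4844, 0.1594, 0.2968]
tool_rot: [-179.9, 0.0, 92.5]
force: [-0.0, -0.3, -1.9]
grip_width: 0.0497
grasp_force: 30.0
slot [ 0.54380887 -0.19374234]
s0 shank 16 [-0.0003  0.0012  0.1525] [[-0.009, -0.0031, 0.1473], [0.0092, 0.0037, 0.156]]
s0 tip 12 [0.0196 0.0018 0.1569] [[0.0168, -0.0023, 0.1505], [0.0217, 0.0047, 0.1655]]
s0 slider 151 [-0.0189  0.0032  0.1451] [[-0.0228, -0.0145, 0.0936], [-0.0123, 0.018, 0.1845]]
s0 walls 108 [0.0011 0.0016 0.0246] [[-0.0117, -0.0302, 0.0194], [0.0128, 0.0333, 0.0294]]
t0 shank 30 [ 0.0009 -0.0007  0.1565] [[-0.0096, -0.0048, 0.1523], [0.011, 0.0023, 0.1612]]
t0 tip 12 [ 1.760e-02 -1.000e-04  1.631e-01] [[0.0147, -0.0037, 0.1529], [0.0204, 0.0027, 0.1682]]
t0 slider 62 [-0.0181  0.0012  0.1642] [[-0.0228, -0.0163, 0.1396], [-0.0122, 0.0158, 0.1874]]
t0 walls 102 [0.0004 0.0071 0.0269] [[-0.0128, -0.0319, 0.0197], [0.0119, 0.0311, 0.0314]]
t 6.75 pos [0.4844 0.1594 0.2968] rot [-1.7991e+02  4.0000e-02  9.2550e+01] F [-0.  -0.3 -1.9] w 0.0497 g 30.0
units [-4.29   1.281  0.136] turn [-3.000e-04  5.000e-04  4.364e-01]
```

```bash
python3 -m creep '{"translation":[[0,0,0],[0,0,0],[0,0,0],[0,0,0],[0,0,0]],"turn":[[0,0,0.03],[0,0,0.055],[0,0,0.055],[0,0,0.055],[0,0,0.055]],"grip":[0.4,0.4,0.4,0.4,0.4]}'; python3 -m creep '{"translation":[[0,0,0],[0,0,0],[0,0,0],[0,0,0],[0,0,0]],"turn":[[0,0,0.055],[0,0,0.055],[0,0,0.046],[0,0,0.03],[0,0,0]],"grip":[0.4,0.4,0.4,0.4,0.4]}';  python3 -m creep '{"translation":[[-0.12,0.3,0],[-0.12,0.5,0],[-0.12,0.5,0],[-0.12,0.5,0],[-0.12,0.5,0]],"turn":[[0,0,0],[0,0,0],[0,0,0],[0,0,0],[0,0,0]],"grip":[0.4,0.4,0.4,0.4,0.4]}';  python3 -m creep '{"translation":[[-0.12,0.5,0],[0,0.3,0],[0,0.1,0],[0,0,0],[0,0,0]],"turn":[[0,0,0],[0,0,0],[0,0,0],[0,0,0],[0,0,0]],"grip":[0.4,0.4,0.4,0.4,0.4]}'
python3 - <<'E'
from h import *
shot('wrist','w3')
to([.4905,-.104,.297],14)
E
```

```text
time_s: 7.38
tool_pos: [0.4844, 0.1593, 0.2966]
tool_rot: [-180.0, 0.1, 47.2]
force: [0.0, -1.3, -1.8]
grip_width: 0.0496
grasp_force: 30.0
time_s: 8.0
tool_pos: [0.4845, 0.1593, 0.2968]
tool_rot: [180.0, 0.1, 14.1]
force: [-0.3, 0.1, -0.6]
grip_width: 0.0494
grasp_force: 30.0
time_s: 8.62
tool_pos: [0.4823, -0.0334, 0.2976]
tool_rot: [-180.0, 0.0, 14.1]
force: [0.7, 0.0, -1.5]
grip_width: 0.0495
grasp_force: 30.0
time_s: 9.25
tool_pos: [0.4911, -0.1014, 0.2976]
tool_rot: [-180.0, 0.0, 14.2]
force: [0.5, -0.3, -2.2]
grip_width: 0.0495
grasp_force: 30.0
t 9.3 pos [ 0.4912 -0.1014  0.2976] rot [-1.7997e+02  1.0000e-02  1.4210e+01] F [-0.5 -0.1 -1.6] w 0.0496 g 30.0
units [-0.016  0.029  0.008] turn [-0.0002  0.0001  0.0012]
```

View pics/w3.png

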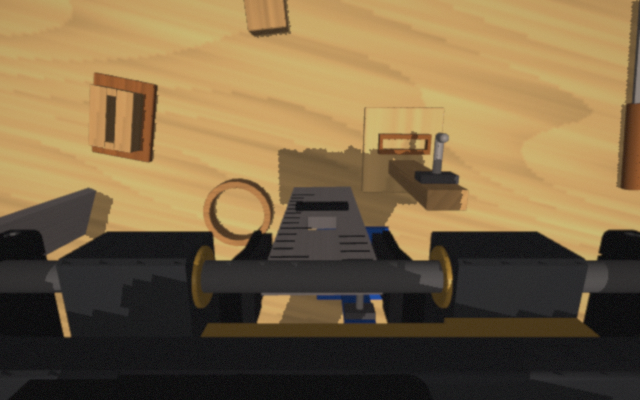

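The wrist view shows the wooden post: top at (445,197), slider (436,177), hook tip (443,138), slot (404,143). The held gauge has its cursor at (322,205) and eye at (322,221). I'll measure both from this view.

```bash
python3 - <<'E'
from h import *
c=load('w3');w=cloud(c);F=c['frame'].astype(int)
z=w[...,2]; x=w[...,0]; y=w[...,1]
near=(abs(x-.53)<.08)&(abs(y+.195)<.08)
def rep(n,m):
    P=w[m]; r=cv2.minAreaRect(P[:,:2].astype(np.float32)); print(n,len(P),np.round(r[0],4),np.round(r[1],4),round(r[2],1),'z',np.percentile(P[:,2],[3,50,97]).round(4))
with np.errstate(invalid='ignore'):
    mt=near&(z>.178)&(z<.2); rep('posttop',mt)
    rep('base',near&(z>.006)&(z<.017)&(x>.53)); rep('walls',near&(z>.021)&(z<.032)&(x>.51))
r=cv2.minAreaRect(w[mt][:,:2].astype(np.float32)); 
th=np.radians(14); ex=np.array([np.cos(th),np.sin(th)]); ey=np.array([-ex[1],ex[0]])
s=np.array(r[0])+.03*ex; q=w[...,:2]-s; a=q@ex; b=q@ey
print('slot est',s)
with np.errstate(invalid='ignore'):
  for n,m in(('slider',(a>-.024)&(a<-.011)&(abs(b)<.02)&(z>.13)),('shank',(a>-.010)&(a<.012)&(abs(b)<.008)&(z>.1)),('tip',(a>.013)&(a<.03)&(abs(b)<.012)&(z>.1))):
    P=np.c_[a[m],b[m],z[m]]; print(n,len(P),P.mean(0).round(4),np.percentile(P,[2,50,98],0).round(4).tolist())
# held gauge
o=env.get_obs(); R=Ro.from_euler('xyz',o['tool_rot'],degrees=True); t=R.inv().apply((w.reshape(-1,3)-o['tool_pos'])).reshape(w.shape)
with np.errstate(invalid='ignore'): m=(abs(t[...,0])<.03)&(abs(t[...,1])<.03)&(t[...,2]>-.01)&(t[...,2]<.16); 
m[228:]=False; P=t[m]; print('gauge tool fr',len(P),np.percentile(P,[1,50,99],0).round(4).tolist())
for v in(190,197,205,210,214,218,222,226): print(v,[t[v,u].round(4).tolist() for u in(300,322,345)])
E
python3 - <<'E'
import cv2
i=cv2.imread('pics/w3.png'); cv2.imwrite('pics/w3c.png',cv2.resize(i[100:240,270:480],None,fx=3.8,fy=3.8,interpolation=cv2.INTER_CUBIC))
E
```

```text
posttop 1034 [ 0.5043 -0.1674] [0.0184 0.1045] 14.0 z [0.1796 0.1843 0.1911]
base 2852 [ 0.553  -0.1914] [0.0668 0.1005] 13.9 z [0.0106 0.0124 0.0141]
walls 682 [ 0.5346 -0.196 ] [0.0399 0.0646] 14.3 z [0.0223 0.0263 0.028 ]
slot est [ 0.53336923 -0.16013719]
slider 1354 [-0.0152 -0.0117  0.3495] [[-0.0226, -0.0191, 0.1455], [-0.0147, -0.0109, 0.3747], [-0.0111, -0.0098, 0.3843]]
shank 1810 [ 0.0033 -0.001   0.3855] [[-0.0015, -0.0076, 0.3812], [0.0036, -0.0011, 0.385], [0.0064, 0.0073, 0.4019]]<stdin>:16: RuntimeWarning: Mean of empty slice.
Traceback (most recent call last):
IndexError: index -1 is out of bounds for axis 0 with size 0
```

View pics/w3c.png

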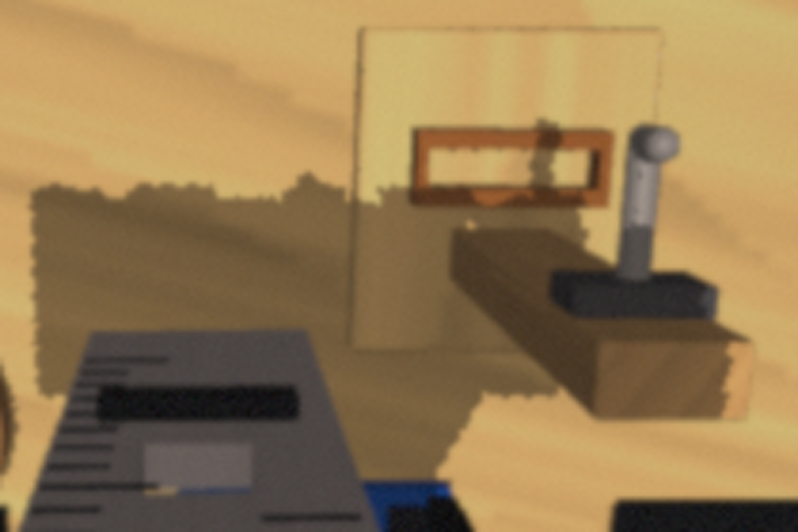

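```bash
python3 - <<'E' 2>/dev/null
from h import *
c=load('w3');w=cloud(c)
z=w[...,2]; roi=np.zeros(z.shape,bool); roi[105:212,385:475]=True
def rep(n,m):
    P=w[m]; r=cv2.minAreaRect(P[:,:2].astype(np.float32)); print(n,len(P),np.round(r[0],4),np.round(r[1],4),round(r[2],1),'z',np.percentile(P[:,2],[3,50,97]).round(4)); return r
r=rep('posttop',roi&(z>.179)&(z<.2))
rep('walls',roi&(z>.0215)&(z<.032)&(w[...,0]>.51))
th=np.radians(14); ex=np.array([np.cos(th),np.sin(th)]); ey=np.array([-ex[1],ex[0]])
s=np.array(r[0])+.03*ex; q=w[...,:2]-s; a=q@ex; b=q@ey
print('slot est',s)
for n,m in(('slider',roi&(a>-.024)&(a<-.009)&(abs(b)<.022)&(z>.135)),('shank',roi&(a>-.009)&(a<.012)&(abs(b)<.009)&(z>.1)),('tip',roi&(a>.013)&(a<.03)&(abs(b)<.012)&(z>.1))):
    P=np.c_[a[m],b[m],z[m]]; print(n,len(P),P.mean(0).round(4),np.percentile(P,[2,50,90,98],0).round(4).tolist())
o=env.get_obs(); R=Ro.from_euler('xyz',o['tool_rot'],degrees=True); t=R.inv().apply((w.reshape(-1,3)-o['tool_pos'])).reshape(w.shape)
m=(abs(t[...,0])<.03)&(abs(t[...,1])<.03)&(t[...,2]>.03)&(t[...,2]<.16)
m[228:]=False; P=t[m]; print('gauge',len(P),np.percentile(P,[1,50,99],0).round(4).tolist())
for v in(188,192,197,202,206,210,214,217,220,223,226,229): print(v,[t[v,u].round(4).tolist() for u in(302,322,341)])
E
```

```text
posttop 946 [ 0.5127 -0.2013] [0.0184 0.0347] 14.0 z [0.1803 0.1843 0.1856]
walls 570 [ 0.5355 -0.1993] [0.0399 0.0578] 14.3 z [0.0228 0.0264 0.028 ]
slot est [ 0.54179477 -0.19401423]
slider 972 [-0.0183  0.0021  0.1657] [[-0.0236, -0.0157, 0.1438], [-0.0196, 0.0024, 0.1626], [-0.0131, 0.0165, 0.184], [-0.0111, 0.017, 0.1852]]
shank 227 [0.0016 0.0007 0.1543] [[-0.0087, -0.0036, 0.1511], [0.0017, 0.001, 0.1544], [0.0101, 0.0035, 0.1557], [0.0118, 0.0039, 0.1565]]
tip 138 [0.0184 0.0014 0.1606] [[0.0135, -0.0031, 0.1513], [0.0187, 0.0019, 0.1629], [0.0219, 0.0036, 0.1662], [0.0227, 0.0039, 0.1672]]
gauge 2798 [[-0.004, -0.0255, 0.031], [0.0028, -0.0007, 0.0595], [0.0079, 0.0235, 0.1327]]
188 [[0.0023, -0.0181, 0.1305], [0.0027, -0.0007, 0.1287], [0.003, 0.0156, 0.1276]]
192 [[0.0026, -0.0172, 0.1143], [0.0027, -0.0007, 0.1137], [0.0032, 0.0148, 0.112]]
197 [[0.0032, -0.0161, 0.0951], [0.0026, -0.0007, 0.0978], [0.0028, 0.014, 0.0968]]
202 [[0.0076, -0.0143, 0.0643], [0.0081, -0.0007, 0.0624], [0.0082, 0.0121, 0.062]]
206 [[0.0059, -0.0141, 0.0602], [0.0063, -0.0007, 0.0588], [0.0058, 0.012, 0.0608]]
210 [[0.0029, -0.0142, 0.0608], [0.0033, -0.0007, 0.0596], [0.0033, 0.012, 0.0595]]
214 [[0.0025, -0.0138, 0.0532], [0.0021, -0.0007, 0.0545], [0.0028, 0.0116, 0.0521]]
217 [[0.0024, -0.0134, 0.0469], [0.0024, -0.0007, 0.0471], [0.0031, 0.0112, 0.0448]]
220 [[0.0025, -0.0131, 0.0406], [0.0003, -0.0007, 0.0473], [0.0029, 0.0109, 0.0393]]
223 [[0.0024, -0.0128, 0.0351], [-0.0016, -0.0007, 0.047], [0.0031, 0.0106, 0.033]]
226 [[0.0024, -0.0125, 0.0295], [-0.0038, -0.0007, 0.0474], [0.0028, 0.0103, 0.0285]]
229 [[0.0026, -0.0121, 0.0237], [0.0027, -0.0007, 0.0235], [0.0028, 0.01, 0.0231]]
```

Shank centre z ≈ 0.1517, checked against the post top reading of 0.1843 (should be 0.184). Slot ≈ (0.542,-0.194), yaw 14. The gauge's eye is 36 mm below the TCP and upright. Next I go to the front of the hook at eye height.

```bash
python3 -m creep '{"translation":[[0.25,0,0],[0.4,0,0],[0.4,0,0],[0.1,0.1,0],[0,0.35,0]],"turn":[[0,0,0],[0,0,0],[0,0,0],[0,0,0],[0,0,0]],"grip":[0.4,0.4,0.4,0.4,0.4]}';  python3 -m creep '{"translation":[[0,0.45,0],[0,0.3,0],[0,0.08,0.2],[0,0,0.3],[0,0,0.3]],"turn":[[0,0,0.001],[0,0,0],[0,0,0],[0,0,0],[0,0,0]],"grip":[0.4,0.4,0.4,0.4,0.4]}';python3 -m creep '{"translation":[[0,0,0.3],[0,0,0.15],[0,0,0.05],[0,0,0],[0,0,0]],"turn":[[0,0,0],[0,0,0],[0,0,0],[0,0,0],[0,0,0]],"grip":[0.4,0.4,0.4,0.4,0.4]}'
python3 - <<'E'
from h import *
th=np.radians(14); ex=np.array([np.cos(th),np.sin(th)])
s=np.array([.542,-.194]);to([*(s+.065*ex),.1931],14);to([*(s+.001*ex),.1931],14)
E
```

```text
time_s: 9.93
tool_pos: [0.5899, -0.1127, 0.2971]
tool_rot: [-179.9, 0.1, 14.4]
force: [0.1, -0.1, -0.9]
grip_width: 0.0497
grasp_force: 30.0
time_s: 10.55
tool_pos: [0.6047, -0.1781, 0.2318]
tool_rot: [-179.9, 0.0, 14.0]
force: [-0.0, 0.7, -1.7]
grip_width: 0.0494
grasp_force: 30.0
time_s: 11.18
tool_pos: [0.6058, -0.1799, 0.1947]
tool_rot: [180.0, -0.1, 13.9]
force: [-0.7, 0.7, -2.2]
grip_width: 0.0498
grasp_force: 30.0
t 11.18 pos [ 0.6058 -0.1799  0.1947] rot [ 1.7997e+02 -9.0000e-02  1.3890e+01] F [-0.7  0.7 -2.2] w 0.0498 g 30.0
units [-0.004 -0.023  0.02 ] turn [ 0.0002 -0.0005 -0.0006]
t 11.18 pos [ 0.6058 -0.1799  0.1947] rot [ 1.7997e+02 -9.0000e-02  1.3890e+01] F [-0.7  0.7 -2.2] w 0.0498 g 30.0
units [-0.804 -0.021  0.019] turn [ 0.0002 -0.0005 -0.0006]
```

```bash
python3 -m creep '{"translation":[[0,-0.02,0.02],[-0.15,0,0],[-0.15,0,0],[-0.1,0,0],[0,0,0]],"turn":[[0,0,0],[0,0,0],[0,0,0],[0,0,0],[0,0,0]],"grip":[0.4,0.4,0.4,0.4,0.4]}';  python3 -m creep '{"translation":[[-0.04,0,0],[-0.04,0,0],[-0.04,0,0],[0,0,0]],"turn":[[0,0,0],[0,0,0],[0,0,0],[0,0,0]],"grip":[0.4,0.4,0.4,0.4]}'
python3 - <<'E'
from h import *
th=np.radians(14); ex=np.array([np.cos(th),np.sin(th)])
s=np.array([.542,-.194]);to([*(s+.001*ex),.1931],14)
b=shot('scene','s1'); w=shot('wrist','w4'); 
f=lambda c,x,y,ww,h,k:cv2.resize(c['frame'][y:y+h,x:x+ww],None,fx=k,fy=k,interpolation=cv2.INTER_CUBIC)
cv2.imwrite('pics/m1.png',np.vstack([f(b,235,110,100,70,5)[:, :500],f(w,260,150,125,60,4)])[:,:,::-1])
E
```

```text
time_s: 11.8
tool_pos: [0.5732, -0.1864, 0.1925]
tool_rot: [-180.0, -0.0, 13.8]
force: [-0.2, -0.3, -1.5]
grip_width: 0.0494
grasp_force: 30.0
time_s: 12.3
tool_pos: [0.5643, -0.1884, 0.1922]
tool_rot: [-180.0, -0.0, 13.9]
force: [-1.3, 0.1, -1.6]
grip_width: 0.0498
grasp_force: 30.0
t 12.3 pos [ 0.5643 -0.1884  0.1922] rot [-180.     -0.     13.87] F [-1.3  0.1 -1.6] w 0.0498 g 30.0
units [-0.276  0.001 -0.012] turn [-0.     -0.     -0.0007]
```

View pics/m1.png

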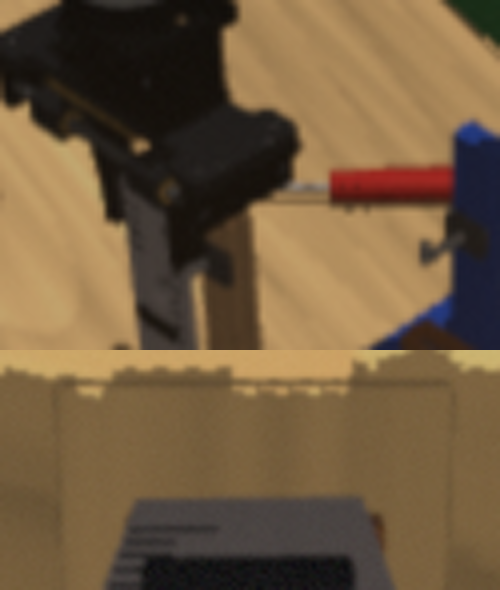

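The scene crop shows the gauge right in front of the post with the eye hidden by the gripper. There is no contact force although the plate is already over the tip, so the eye is passing over it. I'll continue gently.

```bash
python3 -m creep '{"translation":[[-0.03,0,-0.008],[-0.03,0,0],[-0.03,0,0],[0,0,0]],"turn":[[0,0,0],[0,0,0],[0,0,0],[0,0,0]],"grip":[0.4,0.4,0.4,0.4]}';  python3 -m creep '{"translation":[[-0.03,0,0],[-0.03,0,0],[-0.03,0,0],[0,0,0]],"turn":[[0,0,0],[0,0,0],[0,0,0],[0,0,0]],"grip":[0.4,0.4,0.4,0.4]}'
python3 - <<'E'
from h import *
th=np.radians(14); ex=np.array([np.cos(th),np.sin(th)])
s=np.array([.542,-.194]);to([*(s+.001*ex),.1931],14)
E
```

```text
time_s: 12.9
tool_pos: [0.5573, -0.1901, 0.1928]
tool_rot: [-180.0, -0.0, 13.9]
force: [-0.2, 0.2, -1.2]
grip_width: 0.0497
grasp_force: 30.0
time_s: 13.4
tool_pos: [0.5504, -0.1918, 0.1928]
tool_rot: [-180.0, -0.0, 13.9]
force: [0.2, 0.3, -0.8]
grip_width: 0.0498
grasp_force: 30.0
t 13.4 pos [ 0.5504 -0.1918  0.1928] rot [-1.7999e+02 -1.0000e-02  1.3870e+01] F [ 0.2  0.3 -0.8] w 0.0498 g 30.0
units [-0.096  0.002 -0.003] turn [-0.     -0.     -0.0007]
```

```bash
python3 -m creep '{"translation":[[-0.05,0,0],[-0.045,0,0],[0,0,0],[0,0,0.06],[0,0,0]],"turn":[[0,0,0],[0,0,0],[0,0,0],[0,0,0],[0,0,0]],"grip":[0.4,0.4,0.4,0.4,0.4]}';  python3 -m creep '{"translation":[[0,0,0.025],[0,0,0.025],[0,0,0.025],[0,0,0]],"turn":[[0,0,0],[0,0,0],[0,0,0],[0,0,0]],"grip":[0.4,0.4,0.4,0.4]}'
python3 -m creep '{"translation":[[0,0,0.0125],[0,0,0.0125],[0,0,0]],"turn":[[0,0,0],[0,0,0],[0,0,0]],"grip":[0.4,0.4,0.4]}'; python3 -m creep '{"translation":[[0,0,0.0125],[0,0,0.0125],[0,0,0]],"turn":[[0,0,0],[0,0,0],[0,0,0]],"grip":[0.4,0.4,0.4]}'
python3 - <<'E'
from h import *
th=np.radians(14); ex=np.array([np.cos(th),np.sin(th)])
s=np.array([.542,-.194]);to([*(s+.001*ex),.1479],14)
E
```

```text
time_s: 14.02
tool_pos: [0.543, -0.1932, 0.1874]
tool_rot: [-180.0, 0.0, 13.9]
force: [0.6, 0.0, -1.7]
grip_width: 0.0497
grasp_force: 30.0
time_s: 14.52
tool_pos: [0.5431, -0.1934, 0.1818]
tool_rot: [-180.0, 0.0, 13.9]
force: [0.5, 0.3, -2.3]
grip_width: 0.0494
grasp_force: 30.0
time_s: 14.9
tool_pos: [0.5431, -0.1935, 0.1799]
tool_rot: [-180.0, 0.0, 13.9]
force: [0.1, 0.2, -2.3]
grip_width: 0.0495
grasp_force: 30.0
time_s: 15.28
tool_pos: [0.5434, -0.1935, 0.1785]
tool_rot: [-180.0, -0.0, 13.9]
force: [-1.7, 0.8, 2.4]
grip_width: 0.0498
grasp_force: 30.0
t 15.28 pos [ 0.5434 -0.1935  0.1785] rot [-1.800e+02 -4.000e-02  1.389e+01] F [-1.7  0.8  2.4] w 0.0498 g 30.0
units [-0.006  0.002  0.383] turn [-0.     -0.0002 -0.0006]
```

Contact is felt where expected (TCP z ≈ 0.1795): the gauge hangs on the hook. Now I draw it down slowly and stop just above the slot walls.

```bash
python3 -m creep '{"translation":[[0,0,0.02],[0,0,0.025],[0,0,0.025],[0,0,0.025],[0,0,0]],"turn":[[0,0,0],[0,0,0],[0,0,0],[0,0,0],[0,0,0]],"grip":[0.4,0.4,0.4,0.4,0.4]}';  python3 -m creep '{"translation":[[0,0,0.025],[0,0,0.025],[0,0,0.025],[0,0,0]],"turn":[[0,0,0],[0,0,0],[0,0,0],[0,0,0]],"grip":[0.4,0.4,0.4,0.4]}'
python3 - <<'E'
from h import *
to([.5425,-.194,.1479],14)
a=shot('scene','s2');w=shot('wrist','w5');t=shot('top','t2')
f=lambda c,x,y,ww,h,k:cv2.resize(c['frame'][y:y+h,x:x+ww],None,fx=k,fy=k,interpolation=cv2.INTER_CUBIC)
cv2.imwrite('pics/m2.png',np.vstack([f(a,235,120,100,90,4)[:, :400],f(w,270,150,100,60,4)])[:,:,::-1])
E
```

```text
time_s: 15.9
tool_pos: [0.5433, -0.1935, 0.1701]
tool_rot: [180.0, -0.0, 13.9]
force: [-0.2, 0.0, 3.0]
grip_width: 0.0495
grasp_force: 30.0
time_s: 16.4
tool_pos: [0.5432, -0.1935, 0.1642]
tool_rot: [180.0, -0.0, 13.9]
force: [0.1, -0.1, 2.4]
grip_width: 0.0495
grasp_force: 30.0
t 16.4 pos [ 0.5432 -0.1935  0.1642] rot [ 1.7999e+02 -1.0000e-02  1.3890e+01] F [ 0.1 -0.1  2.4] w 0.0495 g 30.0
units [-0.011  0.004  0.203] turn [ 0.0001 -0.     -0.0006]
```

View pics/m2.png

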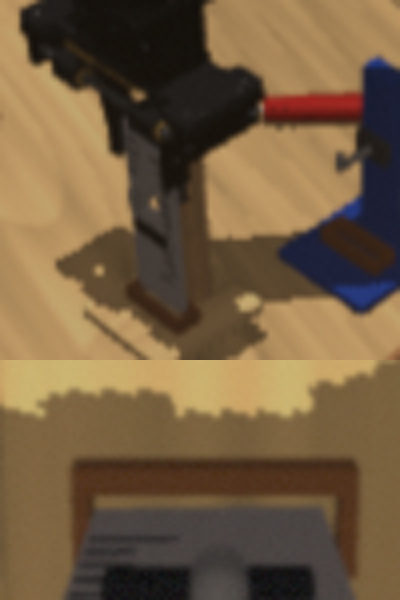

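The wrist crop shows the hook tip standing out through the eye in front of the face, and the foot just above the slot. It is about 1 mm left of centre (foot 93–330 against frame 75–357), with the front gap right. I'll shift 0.8 mm and go on down.

```bash
python3 -m creep '{"translation":[[0,0.01,0],[0,0,0.025],[0,0,0.025],[0,0,0.025],[0,0,0]],"turn":[[0,0,0],[0,0,0],[0,0,0],[0,0,0],[0,0,0]],"grip":[0.4,0.4,0.4,0.4,0.4]}';  python3 -m creep '{"translation":[[0,0,0.025],[0,0,0.025],[0,0,0.025],[0,0,0]],"turn":[[0,0,0],[0,0,0],[0,0,0],[0,0,0]],"grip":[0.4,0.4,0.4,0.4]}'; python3 -m creep '{"translation":[[0,0,0.0125],[0,0,0.0125],[0,0,0]],"turn":[[0,0,0],[0,0,0],[0,0,0]],"grip":[0.4,0.4,0.4]}'
python3 - <<'E'
from h import *
to([.5425,-.194,.1479],14)
E
```

```text
time_s: 17.18
tool_pos: [0.5433, -0.1938, 0.158]
tool_rot: [-180.0, 0.0, 13.9]
force: [-0.5, 1.8, 2.2]
grip_width: 0.0495
grasp_force: 30.0
time_s: 17.68
tool_pos: [0.5434, -0.1943, 0.1521]
tool_rot: [180.0, 0.0, 13.9]
force: [0.4, 2.1, 1.6]
grip_width: 0.0497
grasp_force: 30.0
time_s: 18.05
tool_pos: [0.5434, -0.1945, 0.1504]
tool_rot: [180.0, -0.0, 13.9]
force: [-1.0, 2.0, 3.6]
grip_width: 0.0495
grasp_force: 30.0
t 18.05 pos [ 0.5434 -0.1945  0.1504] rot [ 1.7998e+02 -1.0000e-02  1.3880e+01] F [-1.   2.   3.6] w 0.0495 g 30.0
units [-0.01  -0.009  0.031] turn [ 0.0001 -0.0001 -0.0007]
```

```bash
for i in 1; do python3 -m creep '{"translation":[[0,0,0.0125],[0,0,0.0125],[0,0,0]],"turn":[[0,0,0],[0,0,0],[0,0,0]],"grip":[0.4,0.4,0.4]}'; python3 -m creep '{"translation":[[0,0,0.008],[0,0,0]],"turn":[[0,0,0],[0,0,0]],"grip":[0.4,0.4]}'; done
```

```text
time_s: 18.42
tool_pos: [0.5434, -0.1945, 0.1483]
tool_rot: [180.0, -0.0, 13.9]
force: [-0.2, 1.8, 3.3]
grip_width: 0.0494
grasp_force: 30.0
time_s: 18.68
tool_pos: [0.5434, -0.1945, 0.1479]
tool_rot: [180.0, -0.0, 13.9]
force: [0.8, 1.4, 4.8]
grip_width: 0.0496
grasp_force: 30.0
```

```bash
python3 -m creep '{"translation":[[0,0,0.008],[0,0,0]],"turn":[[0,0,0],[0,0,0]],"grip":[0.4,0.4]}'; python3 -m creep '{"translation":[[0,0,0.006],[0,0,0]],"turn":[[0,0,0],[0,0,0]],"grip":[0.4,0.4]}'
```

```text
time_s: 18.92
tool_pos: [0.5435, -0.1945, 0.1479]
tool_rot: [180.0, -0.0, 13.9]
force: [-1.2, 1.4, 8.1]
grip_width: 0.0495
grasp_force: 30.0
time_s: 19.18
tool_pos: [0.5436, -0.1946, 0.1479]
tool_rot: [180.0, -0.1, 13.9]
force: [-3.2, 2.0, 9.7]
grip_width: 0.0498
grasp_force: 30.0
```

The gauge stops at TCP z = 0.1479, exactly the predicted home height, and the force is rising: the foot is on the floor. I'll ease the pressure, open, and withdraw straight up.

```bash
python3 -m creep '{"translation":[[0,0,-0.008],[0,0,0],[0,0,0],[0,0,0],[0,0,0]],"turn":[[0,0,0],[0,0,0],[0,0,0],[0,0,0],[0,0,0]],"grip":[0.4,0.5,0.65,0.75,0.75]}' 10; python3 -m creep '{"translation":[[0,0,0],[0,0,-0.05],[0,0,-0.2],[0,0,-0.3],[0,0,-0.3]],"turn":[[0,0,0],[0,0,0],[0,0,0],[0,0,0],[0,0,0]],"grip":[0.75,0.75,0.75,0.75,0.75]}'; python3 -m creep '{"translation":[[0,0,-0.3],[0,0,-0.3],[0,0,-0.3],[0,0,0],[0,0,0]],"turn":[[0,0,0],[0,0,0],[0,0,0],[0,0,0],[0,0,0]],"grip":[0.75,0.75,0.75,0.75,0.75]}'
python3 - <<'E'
from h import *
a=shot('scene','s3');w=shot('wrist','w6');t=shot('top','t3')
f=lambda c,x,y,ww,h,k:cv2.resize(c['frame'][y:y+h,x:x+ww],None,fx=k,fy=k,interpolation=cv2.INTER_CUBIC)
cv2.imwrite('pics/m3.png',np.vstack([f(a,235,130,100,80,4),f(w,270,170,100,70,4)])[:,:,::-1])
for tag in('s3','t3','w6'):
    W=cloud(load(tag)); q=W[...,:2]-[.5425,-.194]; th=np.radians(14); A=q@[np.cos(th),np.sin(th)]; B=q@[-np.sin(th),np.cos(th)]; z=W[...,2]
    with np.errstate(invalid='ignore'): m=(abs(A)<.009)&(abs(B)<.035)&(z>.17)&(z<.21)
    P=np.c_[A,B][:0]; print(tag,m.sum(),np.percentile(z[m],[50,95]).round(4) if m.any() else '', A[m].mean().round(4),B[m].mean().round(4))
E
```

```text
time_s: 19.8
tool_pos: [0.543, -0.1944, 0.1468]
tool_rot: [180.0, 0.0, 13.9]
force: [-0.1, 0.6, -1.4]
grip_width: 0.0633
grasp_force: 0.0
time_s: 20.42
tool_pos: [0.5436, -0.1945, 0.2172]
tool_rot: [180.0, -0.1, 13.9]
force: [0.5, 0.0, 0.0]
grip_width: 0.0654
grasp_force: 0.0
time_s: 21.05
tool_pos: [0.5432, -0.1942, 0.2872]
tool_rot: [-180.0, -0.0, 13.9]
force: [-0.2, 0.3, -0.2]
grip_width: 0.065
grasp_force: 0.0
s3 69 [0.1801 0.1843] 0.0034 0.0034
t3 0  nan nan
w6 803 [0.1824 0.1836] 0.001 0.0<stdin>:8: RuntimeWarning: Mean of empty slice.
  ret = ret.dtype.type(ret / rcount)
```

View pics/m3.png

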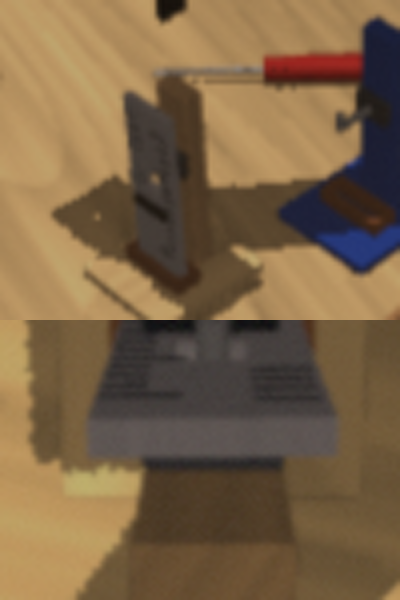

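The picture shows the gauge upright in the post's slot, its graduated face outward and the hook tip through the eye. Its top is at z ≈ 0.182 (0.182 expected), so it is home and the gripper is clear.

```bash
python3 -c "
from cell import env
print(env.sign_off())"
```

```text
the job is handed in; nothing more can be done
None
```

The smaller gauge hangs on the wooden post's hook with its graduated face outward and its foot home on the slot floor (top edge at 182 mm, as expected). I let go of it, withdrew the gripper and handed the job in at about 21 s.

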